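# Crank the drill stand's lift handwheel to its index

## Robot

A 6-joint arm with a two-finger parallel gripper is mounted at the origin on the work surface. World frame = base frame: x ahead of the robot, y to its left, z up, the work surface at z = 0. Lengths are in m, angles in rad, forces in N, time in s.
With the tool pointing down it reaches from about 0.425 to 0.95 m from the base axis. Payload 3.5 kg.
Tool frame: the origin (TCP) lies at the very end of the fingers, on their centre line; the grasp point (between the pads) lies 19 mm behind it (ctrl.grip_point_offset is the distance from the TCP to the grasp point, in m); z points along the fingers, y is the line along which they close (so a half turn about z gives the same grasp; the last joint's range is limited). The gripper opens to 85 mm and grips with 20 to 120 N. Pads are 22 mm wide; open, the fingers measure 114 mm over their backs; the gripper's body (76 mm by 85 mm) begins 54 mm behind the grasp point. The pads swing forward as they close: fully open they stand 13 mm farther back than shut.
Start: joints at [1.124, 0.286, 1.577, -0, 1.279, -0.15], TCP at [0.197, 0.645, 0.231] pointing down, gripper open.
Joint ranges: [-2.77, 2.77], [-0.9, 2.22], [0.21, 2.48], [-1.53, 4.67], [0.24, 2.81], [-2.84, 2.84]. Speed limits (rad/s): [2.79, 2.79, 3.14, 3.14, 3.14, 3.14].

## Interface

Orientations are given as a unit quaternion [x, y, z, w].
In Python, from plant import ctrl gives the robot as it stands. The module is installed in compiled form; this text tells all that it offers.
- The arm moves only by the shell command python3 -m pendant 'ROWS' [OPENING] [FORCE]. ROWS is JSON, a list of rows, each an object of numbers: "dx", "dy", "dz": the shift along the tool's x, y, z in cm; "twist": the turn about the tool's z in degrees. A call has 1 to 10 rows; each row is the pose to reach, as a shift and turn from the pose commanded when the call began, along the tool's axes at that moment; what a row does not reach only later rows make up. A row lasts 1/8 s, in which the tool goes at most 62.5 mm and 10.7 degrees, less where a joint would pass 70% of its speed; a pose out of reach is approached as far as the arm can. A call with a gripper value outside its range is refused whole. OPENING is the opening in per cent of the stroke, from 0 (shut) to 100 (fully open), set as the call begins (- or left out, the last holds). The fingers move at their own pace and stop on an object; FORCE is the grip in N (left out, the last holds). Time passes only in rows, so rows that repeat a pose let the fingers close. It gives the time, the measured TCP pose, the force, the opening and the grip force at its end, in the units of the state.
- ctrl.get_state(): the state, without advancing time (a new reading comes with each control period).
- ctrl.read_camera(name): name is "scene" or "top" or "wrist"; returns a dict with "img" (420x560x3 uint8, red, green, blue), "depth" (420x560 float32, m along the optical axis (not along the pixel's ray), 0 where there is no reading), "camera_matrix" (3x3 intrinsics, pixels), "distortion" ([k1, k2, p1, p2, k3] as OpenCV has them; the pictures are not rectified), "xyz" and "rotation" of the camera in the world; the wrist camera has in their place "tool_from_camera" (4x4, takes a point from camera to tool coordinates, whose origin is the TCP and whose axes are the flange's). Camera axes: x right, y up, looking along -z (the intrinsics and any distortion apply to the point x, -y, -z); pixel columns grow to the right and rows downward; lengths in m; the calibration is good to about 2 mm. A picture is of the moment at which its call begins: read the wrist's pose just before it.
- ctrl.sign_off(): hands the job in; it is judged then, once.
The state is a dict: "time": time; "qpos": joint angles; "dq": joint speeds; "joint_efforts": joint torques, N m; "eef_pos": TCP position; "tcp_rot": TCP orientation; "contact_force": force on the tool from outside, world axes, zero at the start; "wrist_torque": the same for the moment, N m; "opening": opening from 0.0 (shut) to 1.0 (fully open); "finger_force": force on a finger pad.
Only numpy, scipy, OpenCV 4.12 (cv2) and the standard library are available. Lean on these libraries where they do the work, as an engineer would, in place of code of your own. Each camera call takes 0.05 s, during which the arm holds its last target. There are 200 camera calls.

## Task

Raise the work table of the green bench drill stand to its set height: crank the large handwheel on the stand clockwise (seen from above) until its black crank handle stands in line with the steel index fin beside the wheel, then let go. Leave the smaller handwheel of the grey connector press as it is.

Things in the scene. Friction and masses are not known exactly. Their poses are not given: they have to be found in the camera images.
- wheel_axis (a point): Point on the vertical axis of the 116 mm aluminium lift handwheel, 117 mm above the bench (wheel top at 90, hub to 100). Fixed to the stand: z up, x points at the steel index fin (64 to 98 mm out, 8 wide, top at 88 mm), y along the stand to the drill and column (up to 275 mm high, from 190 mm off the axis). The table under the drill rises as the wheel turns clockwise.
- crank_handle (a point): Centre of the crank handle: an upright black round post fixed to the wheel (it does not spin on its own), 18 mm diameter, 50 mm tall (90 to 140 mm above the bench), 45 mm out from the wheel's axis. Its x points outwards from that axis.
- lift_wheel (a joint): Angle of the lift handwheel (rad), growing clockwise seen from above: 0 when the crank handle is in line with the index fin; it starts at -4.4 to -2.6. End stops at -4.6 and 0.8, so only clockwise leads there. It turns stiffly (0.15 N m, about 4 N at the handle) and stays where it is left.
- press_wheel (a joint): Angle (rad) of the smaller handwheel (64 mm diameter, 12 mm handle 22 mm off its axis, top 155 mm above the bench) of the grey connector press to the right of the drill stand, at least 160 mm from the axis of the large wheel. Starts at 0; not to be turned.
Not all that is in view belongs to the job. Of the things shaped like the part that bears press_wheel, the grey one is meant.

How it is judged:
By the outcome, as a careful person would: the job done as asked, in the order asked, and still so for the second after the job is handed in, with the robot touching nothing.
It also fails if it takes over 58 s, if anything falls off the work surface, if the arm or the gripper's body presses on something with over 40 N, if the wrist force passes 120 N, or if a joint passes its speed limit or range.

## Working session

There is one attempt and no reset: what is moved stays moved. The work goes in short steps, Python scripts to look and compute and a shell command to move; the robot and the scene stay as the last step left them, time stands still between calls to the robot, and variables do not carry over. Pictures are saved under pics/ and viewed, at most 10 in all, crops included, and the job is handed in when it is done.

```bash
mkdir -p pics
cat > h.py <<'E'
import numpy as np, cv2
from plant import ctrl
from scipy.spatial.transform import Rotation as R
def cam(n):
    s=ctrl.get_state(); c=ctrl.read_camera(n)
    if n=="wrist":
        T=np.eye(4);T[:3,:3]=R.from_quat(s["tcp_rot"]).as_matrix();T[:3,3]=s["eef_pos"]
        M=T@np.array(c["tool_from_camera"]); c["xyz"],c["rotation"]=M[:3,3],M[:3,:3]
    else:
        r=np.array(c["rotation"]); c["rotation"]=r if r.shape==(3,3) else R.from_quat(r).as_matrix()
    return c
def rays(c,px):
    p=cv2.undistortPoints(np.array(px,float).reshape(-1,1,2),np.array(c["camera_matrix"]),np.array(c["distortion"]))[:,0]
    return np.c_[p[:,0],-p[:,1],-np.ones(len(p))]@np.array(c["rotation"]).T
def onplane(c,px,z):
    d=rays(c,px);o=np.array(c["xyz"]);return o+d*((z-o[2])/d[:,2])[:,None]
def bydepth(c,px):
    d=rays(c,px);px=np.array(px).astype(int).reshape(-1,2)
    return np.array(c["xyz"])+d*c["depth"][px[:,1],px[:,0]][:,None]
def save(n,im): cv2.imwrite("pics/"+n,im[:,:,::-1])
E
python3 - <<'E'
from h import *
a=cam("top");b=cam("scene")
save("top.png",a["img"]);save("scene.png",b["img"]);print(a["xyz"],a["rotation"],b["xyz"]); s=ctrl.get_state();print(s)
E
```

```text
[ 0.28172145 -0.32734442  1.15621736] [[ 0.02712892  0.98516089 -0.1694758 ]
 [-0.99961639  0.02579004 -0.01009685]
 [-0.00557623  0.1696847   0.98548263]] [ 0.91427027 -0.9178743   0.61249402]
{'time': 0.1, 'qpos': array([ 1.12400543e+00,  2.87094160e-01,  1.57803274e+00, -1.42358539e-05,
        1.27859774e+00, -1.50007824e-01]), 'dq': array([ 0.00176752, -0.00447879, -0.00395117,  0.00035662,  0.00131034,
       -0.00023424]), 'joint_efforts': array([ 9.02604097e-04, -4.07295513e+01, -2.93699402e+01, -1.38528180e-04,
        3.37692145e-03,  2.25082698e-05]), 'eef_pos': array([0.19712111, 0.64495475, 0.23007295]), 'tcp_rot': array([ 1.47845421e-01,  9.89009906e-01, -1.02088657e-03, -3.06878602e-04]), 'contact_force': array([-0.78647712, -0.91935561,  0.01553732]), 'wrist_torque': array([ 0.01556373, -0.00850631, -0.00083657]), 'finger_force': 0.0, 'opening': 1.0018525196735542}
```

View pics/top.png

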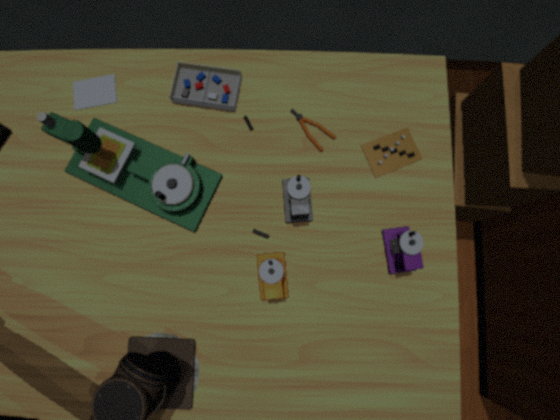

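View pics/scene.png

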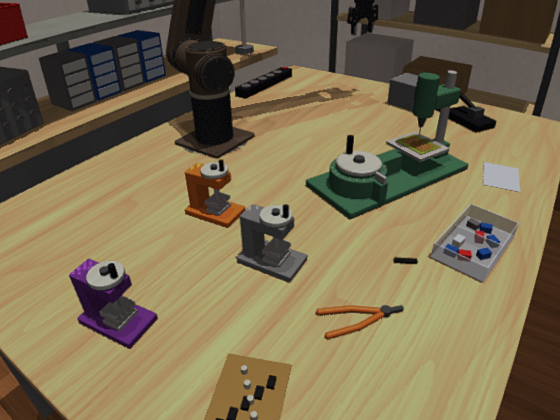

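The top view shows the green stand: large wheel at (172,184), black handle at (159,196), steel fin at about (189,160). Possible mix-ups are the grey press wheel (298,188), the orange one (272,270) and the purple one (411,240). I choose the large wheel on the green stand, and check it in a crop.

Run:
```python
from h import *
a=cam("top");im=a["img"]
crop=np.clip(cv2.resize(im[110:240,110:330],None,fx=3.6,fy=3.6,interpolation=cv2.INTER_CUBIC).astype(float)*1.6,0,255).astype(np.uint8)
save("crop.png",crop)
hsv=cv2.cvtColor(im,cv2.COLOR_RGB2HSV)
m=((hsv[...,1]<50)&(hsv[...,2]>90)).astype(np.uint8); m[:150]=0;m[215:]=0;m[:,:148]=0;m[:,205:]=0
n,l,st,ce=cv2.connectedComponentsWithStats(m)
for i in range(1,n):
  if st[i,4]>5: print(st[i],ce[i],onplane(a,ce[i],.09),bydepth(a,ce[i]))
for p in [(172,184),(159,196),(189,160),(190,165),(298,188)]: print(p,bydepth(a,p))
```

```text
[182 153   7  10  29] [184.89655172 157.20689655] [[ 0.59883329 -0.05569897  0.09      ]] [[ 0.5996907  -0.0549645   0.08711717]]
[ 152  164   40   40 1054] [172.51897533 182.37001898] [[ 0.52563064 -0.02603774  0.09      ]] [[ 0.52297153 -0.02932259  0.10162392]]
(172, 184) [[ 0.51831271 -0.02827442  0.10181015]]
(159, 196) [[ 0.47710904 -0.00591239  0.1372044 ]]
(189, 160) [[ 0.59664778 -0.06310455  0.07036184]]
(190, 165) [[ 0.58701015 -0.06260938  0.05209866]]
(298, 188) [[ 0.50833132 -0.37225783  0.13524557]]
```

View pics/crop.png

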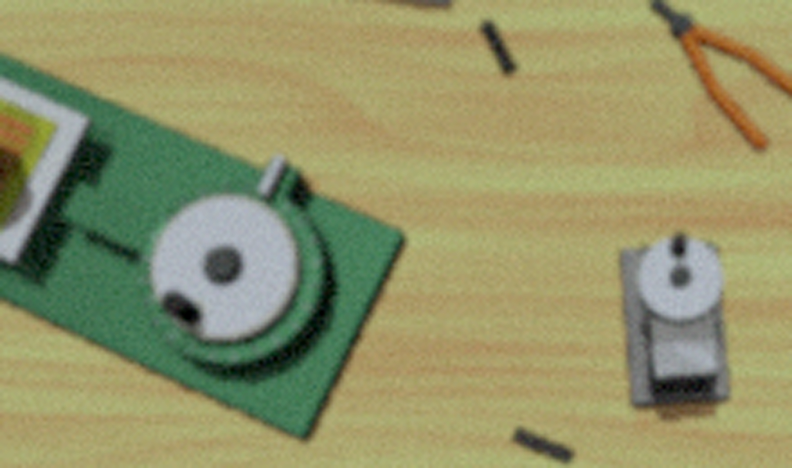

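The crop confirms the choice: large wheel centre at crop (222,266), handle at (182,308), light fin at (270,178). In the world, the axis is about (0.520,-0.027), the fin direction about -22°, and the handle direction about 154°. That leaves about 176° to turn clockwise. Moving above the handle now.

```bash
python3 -m pendant '[{"dx":-26.7,"dy":-24.7,"dz":-2},{"dx":-26.7,"dy":-24.7,"dz":-2},{"dx":-26.7,"dy":-24.7,"dz":-2},{"dx":-26.7,"dy":-24.7,"dz":-2},{"dx":-26.7,"dy":-24.7,"dz":-2},{"dx":-45.8,"dy":-54,"dz":-2,"twist":9},{"dx":-45.8,"dy":-54,"dz":-2,"twist":9},{"dx":-45.8,"dy":-54,"dz":-2,"twist":9},{"dx":-45.8,"dy":-54,"dz":-2,"twist":9},{"dx":-45.8,"dy":-54,"dz":-2,"twist":9}]' 100 40
python3 -c "
from h import *
s=ctrl.get_state();print(s['eef_pos'],R.from_quat(s['tcp_rot']).as_matrix().round(3))"
```

```text
[0.19713642 0.64501196 0.23018051] [[-0.956  0.292 -0.001]
 [ 0.292  0.956 -0.002]
 [ 0.    -0.002 -1.   ]]$[0]: bad value
```

```bash
python3 -m pendant '[{"dx":-4.4,"dy":-4.1,"dz":-1},{"dx":-8.8,"dy":-8.2,"dz":-2},{"dx":-13.2,"dy":-12.3,"dz":-2},{"dx":-17.6,"dy":-16.4,"dz":-2},{"dx":-22,"dy":-20.5,"dz":-2},{"dx":-26.4,"dy":-24.6,"dz":-2},{"dx":-29.4,"dy":-29.6,"dz":-2},{"dx":-32.4,"dy":-34.6,"dz":-2},{"dx":-35.4,"dy":-39.6,"dz":-2},{"dx":-38.4,"dy":-44.6,"dz":-2}]' 100 40
python3 -c "
from h import *
s=ctrl.get_state();print(s['eef_pos'],R.from_quat(s['tcp_rot']).as_matrix().round(3))"
```

```text
[0.19713642 0.64501196 0.23018051] [[-0.956  0.292 -0.001]
 [ 0.292  0.956 -0.002]
 [ 0.    -0.002 -1.   ]]$[0]: bad value
```

```bash
python3 -m pendant '[{"dx":-4.4,"dy":-4.1,"dz":-1,"twist":0}]' 100 40; python3 -m pendant --help | head -20
```

```text
time: 0.28
eef_pos: [0.2261, 0.5938, 0.2389]
tcp_rot: [0.146, 0.989, -0.001, -0.001]
contact_force: [0.8, 0.3, 0.3]
opening: 0.997
finger_force: 0.0invalid input: not JSON, or not a number
```

```bash
python3 -m pendant '[{"dx":-4.4,"dy":-4.1,"dz":-1,"twist":0},{"dx":-8.8,"dy":-8.2,"dz":-1,"twist":0},{"dx":-13.2,"dy":-12.3,"dz":-1,"twist":0},{"dx":-17.6,"dy":-16.4,"dz":-1,"twist":0},{"dx":-22,"dy":-20.5,"dz":-1,"twist":0},{"dx":-41.4,"dy":-49.9,"dz":-1,"twist":9},{"dx":-41.4,"dy":-49.9,"dz":-1,"twist":9},{"dx":-41.4,"dy":-49.9,"dz":-1,"twist":9},{"dx":-41.4,"dy":-49.9,"dz":-1,"twist":9},{"dx":-41.4,"dy":-49.9,"dz":-1,"twist":9}]'
python3 -c "
from h import *
s=ctrl.get_state();print(s['eef_pos'],s['qpos'],R.from_quat(s['tcp_rot']).as_matrix().round(3))"
```

```text
time: 1.52
eef_pos: [0.4662, 0.0313, 0.2513]
tcp_rot: [0.225, 0.974, 0.0, 0.0]
contact_force: [0.7, 0.3, -0.1]
opening: 1.005
finger_force: 0.0
[0.46623456 0.03128635 0.25132038] [-1.50748524e-01 -2.04268251e-01  2.04673476e+00  2.07406483e-04
  1.29858029e+00 -1.26756988e+00] [[-0.899  0.439  0.001]
 [ 0.439  0.899  0.   ]
 [-0.     0.    -1.   ]]
```

```bash
python3 -m pendant '[{"dx":0,"dy":0,"dz":0,"twist":0}]' >/dev/null
python3 - <<'E'
from h import *
c=cam("wrist");save("w1.png",np.clip(c["img"]*1.4,0,255).astype(np.uint8));print(ctrl.get_state()["eef_pos"],c["xyz"])
np.savez("w1.npz",**c)
E
```

```text
[0.46626772 0.03156936 0.25102252] [0.40442916 0.05979549 0.3943324 ]
```

View pics/w1.png

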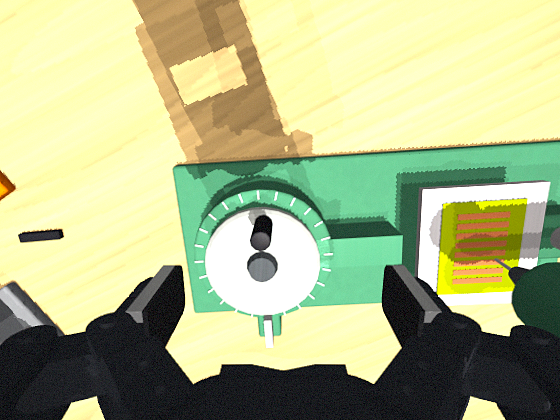

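Run:
```python
from h import *
c=dict(np.load("w1.npz"));im=c["img"]
hsv=cv2.cvtColor(im,cv2.COLOR_RGB2HSV)
m=((hsv[...,1]<40)&(hsv[...,2]>120)).astype(np.uint8)
n,l,st,ce=cv2.connectedComponentsWithStats(m)
for i in range(1,n):
  x,y,w,h,a=st[i]
  if a>100 and 180<ce[i][0]<340 and 180<ce[i][1]<360:
    k,_=cv2.findContours((l==i).astype(np.uint8),0,1); k=max(k,key=cv2.contourArea)
    P=onplane(c,k[:,0].astype(float),.09 if a>3000 else .088)
    if a>3000: print("wheel",st[i],cv2.minEnclosingCircle((P[:,:2]*1000).astype(np.float32)))
    else: print("fin",st[i],P[:,:2].mean(0),cv2.minAreaRect((P[:,:2]*1000).astype(np.float32)))
d=((hsv[...,2]<60)).astype(np.uint8)
print(bydepth(c,[(262,240),(262,235),(258,242),(262,267),(268,335)]))
D=c["depth"]; 
# handle top points by height
ys,xs=np.mgrid[200:290,220:310]; px=np.c_[xs.ravel(),ys.ravel()]
P=bydepth(c,px.astype(float)); t=P[(P[:,2]>.133)&(P[:,2]<.147)]; print(len(t),t.mean(0),t.min(0),t.max(0))
print(cv2.minEnclosingCircle((t[:,:2]*1000).astype(np.float32)))
t=P[(P[:,2]>.096)&(P[:,2]<.105)];print("hub",t.mean(0),len(t))
```

```text
wheel [ 199  209  126  108 8261] ((528.7489624023438, -25.529626846313477), 64.30414581298828)
fin [264 320   9  28 216] [ 0.59773456 -0.05432567] ((597.5167846679688, -54.433876037597656), (8.515976905822754, 33.24728012084961), 63.505733489990234)
[[ 0.48353041  0.00118948  0.14126651]
 [ 0.47977574  0.00312486  0.14104641]
 [ 0.48454954 -0.00324814  0.13829508]
 [ 0.52099728 -0.02110922  0.10025255]
 [ 0.59818857 -0.0547425   0.08924156]]
383 [ 4.82993527e-01 -1.09729989e-04  1.39716117e-01] [ 0.47480921 -0.00959251  0.13345613] [0.49235956 0.00814885 0.14238988]
((483.7398681640625, -0.7948939800262451), 8.944195747375488)
hub [ 0.5186479  -0.02002038  0.09996126] 659
```

The wrist view shows the handle top at (262,240), the hub at (262,267) and the fin at (268,333). In the world the axis is about (0.522,-0.021), the handle (0.4835,-0.0005) at 152°, and the fin at -24°. Going down around the handle.

```bash
python3 -m pendant '[{"dx":-3,"dy":-2.1,"dz":0,"twist":1},{"dx":-3,"dy":-2.1,"dz":4,"twist":2},{"dx":-3,"dy":-2.1,"dz":8,"twist":2},{"dx":-3,"dy":-2.1,"dz":11,"twist":2},{"dx":-3,"dy":-2.1,"dz":13.5,"twist":2},{"dx":-3,"dy":-2.1,"dz":14.6,"twist":2},{"dx":-3,"dy":-2.1,"dz":14.6,"twist":2}]' && python3 -m pendant '[{"dx":0,"dy":0,"dz":0,"twist":0},{"dx":0,"dy":0,"dz":0,"twist":0},{"dx":0,"dy":0,"dz":0,"twist":0},{"dx":0,"dy":0,"dz":0,"twist":0},{"dx":0,"dy":0,"dz":0,"twist":0},{"dx":0,"dy":0,"dz":0,"twist":0}]' 0 30; python3 -c "
from h import *
s=ctrl.get_state();print(s['eef_pos'],R.from_quat(s['tcp_rot']).as_matrix().round(3),s['qpos'])
c=cam('wrist');save('w2.png',np.clip(c['img']*1.4,0,255).astype(np.uint8))"
```

```text
time: 2.58
eef_pos: [0.4835, 0.0023, 0.1049]
tcp_rot: [0.241, 0.97, 0.0, -0.001]
contact_force: [-0.4, 0.7, 0.2]
opening: 0.997
finger_force: 0.0
time: 3.32
eef_pos: [0.484, 0.001, 0.1059]
tcp_rot: [0.242, 0.97, -0.0, 0.0]
contact_force: [-1.5, -1.5, 5.0]
opening: 0.201
finger_force: 29.4
[0.48403314 0.00096048 0.10588575] [[-0.883  0.47  -0.   ]
 [ 0.47   0.883 -0.001]
 [-0.    -0.001 -1.   ]] [-2.07711195e-01  8.60829299e-03  2.13604854e+00 -6.80401099e-04
  9.96900585e-01 -1.28937584e+00]
```

View pics/w2.png

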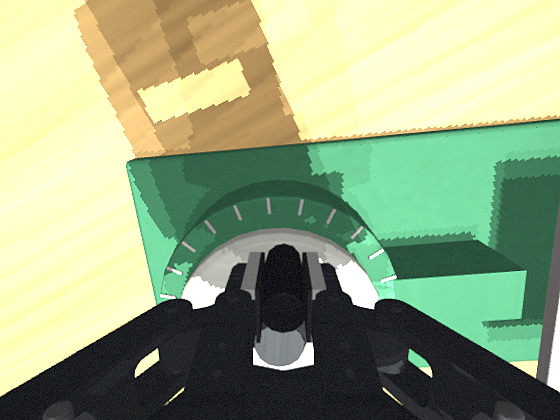

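The handle is between the pads: opening 17 mm, finger force 29 N, handle at (283,280) in the picture. Cranking the first 90°.

```bash
python3 -m pendant '[{"dx":-0.06,"dy":0.7,"dz":0,"twist":9},{"dx":-0.22,"dy":1.39,"dz":0,"twist":18},{"dx":-0.49,"dy":2.04,"dz":0,"twist":27},{"dx":-0.86,"dy":2.65,"dz":0,"twist":36},{"dx":-1.32,"dy":3.18,"dz":0,"twist":45},{"dx":-1.85,"dy":3.64,"dz":0,"twist":54},{"dx":-2.46,"dy":4.01,"dz":0,"twist":63},{"dx":-3.11,"dy":4.28,"dz":0,"twist":72},{"dx":-3.8,"dy":4.44,"dz":0,"twist":81},{"dx":-4.5,"dy":4.5,"dz":0,"twist":90}]'; python3 -m pendant '[{"dx":0,"dy":0,"dz":0,"twist":0}]'; python3 -c "
from h import *
s=ctrl.get_state();print(s['eef_pos'],R.from_quat(s['tcp_rot']).as_matrix().round(3),s['qpos'])"
```

```text
time: 4.62
eef_pos: [0.5461, 0.0178, 0.1059]
tcp_rot: [0.858, 0.514, -0.0, 0.002]
contact_force: [-1.5, -1.9, 2.2]
opening: 0.2
finger_force: 29.4
time: 4.75
eef_pos: [0.5461, 0.0178, 0.1058]
tcp_rot: [0.857, 0.515, 0.0, 0.002]
contact_force: [0.5, -6.6, 2.7]
opening: 0.201
finger_force: 29.6
[0.54612849 0.01778541 0.10584325] [[ 0.47   0.883  0.002]
 [ 0.883 -0.47  -0.004]
 [-0.002  0.004 -1.   ]] [-0.15160698  0.14429555  1.99072054 -0.00398779  1.00366478  0.33973837]
```

```bash
python3 -m pendant '[{"dx":-0.06,"dy":0.7,"dz":0,"twist":9},{"dx":-0.22,"dy":1.39,"dz":0,"twist":18},{"dx":-0.49,"dy":2.04,"dz":0,"twist":27},{"dx":-0.86,"dy":2.65,"dz":0,"twist":36},{"dx":-1.32,"dy":3.18,"dz":0,"twist":45},{"dx":-1.85,"dy":3.64,"dz":0,"twist":54},{"dx":-2.46,"dy":4.01,"dz":0,"twist":63},{"dx":-3.11,"dy":4.28,"dz":0,"twist":72},{"dx":-3.8,"dy":4.44,"dz":0,"twist":81},{"dx":-3.8,"dy":4.44,"dz":0,"twist":81}]'
python3 - <<'E'
from h import *
s=ctrl.get_state();print(s['eef_pos'],R.from_quat(s['tcp_rot']).as_matrix().round(3),s['qpos'])
c=cam('wrist');save('w3.png',np.clip(c['img']*1.4,0,255).astype(np.uint8));np.savez("w3.npz",**c)
E
```

```text
time: 6.0
eef_pos: [0.5675, -0.0372, 0.1059]
tcp_rot: [0.986, -0.165, 0.002, 0.002]
contact_force: [1.3, -7.7, 1.3]
opening: 0.199
finger_force: 29.6
[ 0.56747216 -0.0372156   0.10591199] [[ 0.946 -0.325  0.004]
 [-0.325 -0.946 -0.005]
 [ 0.005  0.003 -1.   ]] [-0.24211208  0.18983377  1.93796404 -0.00462887  1.00907295  1.66267379]
```

View pics/w3.png

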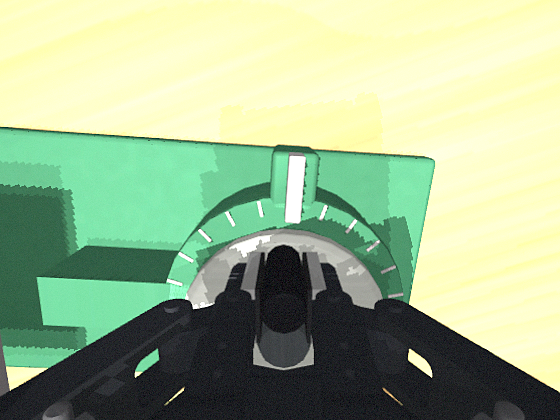

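The fin top is at (295,188) and the handle at (284,285), just short of the line. Working out the remaining angle.

Run:
```python
from h import *
c=dict(np.load("w3.npz"));im=c["img"];hsv=cv2.cvtColor(im,cv2.COLOR_RGB2HSV)
m=((hsv[...,1]<50)&(hsv[...,2]>110)).astype(np.uint8);m[:150]=0;m[226:]=0;m[:,:280]=0;m[:,308:]=0
k,_=cv2.findContours(m,0,1);k=max(k,key=cv2.contourArea)
P=onplane(c,k[:,0].astype(float),.088)[:,:2]*1000;r=cv2.minAreaRect(P.astype(np.float32));print(r)
v=cv2.fitLine(P.astype(np.float32),2,0,.01,.01).ravel();print(v,np.degrees(np.arctan2(v[1],v[0])))
# rim: dark? green-stand edge fits give axis; handle visible top by depth
ys,xs=np.mgrid[240:340,255:315];Q=bydepth(c,np.c_[xs.ravel(),ys.ravel()].astype(float));t=Q[(Q[:,2]>.136)&(Q[:,2]<.144)]
print(len(t),t.mean(0) if len(t) else 0)
f=np.array(r[0])
for th in (-22,-23,-24,-25,-26):
  a=f-81*np.array([np.cos(np.radians(th)),np.sin(np.radians(th))]);h=np.array([567.5,-37.2])-a;print(th,a,np.linalg.norm(h),np.degrees(np.arctan2(h[1],h[0])))
```

```text
((598.2402954101562, -54.69452667236328), (8.110260009765625, 34.19858932495117), 67.0957260131836)
[ 9.2214942e-01 -3.8683391e-01  5.9875092e+02 -5.4889786e+01] -22.757637
2322 [ 0.56839472 -0.0385819   0.1406183 ]
-22 [523.13840319 -24.35139261] 46.1848241686017 -16.152790612075947
-23 [523.67940228 -23.04530526] 46.049974674717404 -17.901216330562416
-24 [524.24311334 -21.74885858] 45.93360441443355 -19.656471020064657
-25 [524.82936466 -20.46244747] 45.8358897039428 -21.4175895527273
-26 [525.43797766 -19.18646378] 45.75697990906014 -23.18357686440635
```

```bash
python3 -m pendant '[{"dx":0,"dy":0.16,"dz":0,"twist":2},{"dx":0,"dy":0.32,"dz":0,"twist":4},{"dx":0,"dy":0.32,"dz":0,"twist":4},{"dx":0,"dy":0.32,"dz":0,"twist":4}]'; python3 -m pendant '[{"dx":0,"dy":0,"dz":0,"twist":0},{"dx":0,"dy":0,"dz":0,"twist":0},{"dx":0,"dy":0,"dz":0,"twist":0},{"dx":0,"dy":0,"dz":0,"twist":0},{"dx":0,"dy":0,"dz":-3,"twist":0},{"dx":0,"dy":0,"dz":-7,"twist":0},{"dx":2,"dy":0,"dz":-11,"twist":0},{"dx":4,"dy":0,"dz":-14,"twist":0},{"dx":4,"dy":0,"dz":-14,"twist":0},{"dx":4,"dy":0,"dz":-14,"twist":0}]' 100
python3 - <<'E'
from h import *
s=ctrl.get_state();print(s['eef_pos'])
c=cam('wrist');save('w4.png',np.clip(c['img']*1.4,0,255).astype(np.uint8));np.savez("w4.npz",**c)
E
```

```text
time: 6.55
eef_pos: [0.5665, -0.0398, 0.1059]
tcp_rot: [0.98, -0.198, 0.002, 0.002]
contact_force: [1.2, -6.1, 1.6]
opening: 0.202
finger_force: 29.6
time: 7.8
eef_pos: [0.6008, -0.0527, 0.2435]
tcp_rot: [0.98, -0.199, -0.002, -0.0]
contact_force: [-0.2, -0.2, -0.6]
opening: 1.001
finger_force: 0.0
[ 0.60077457 -0.05273549  0.24347255]
```

View pics/w4.png

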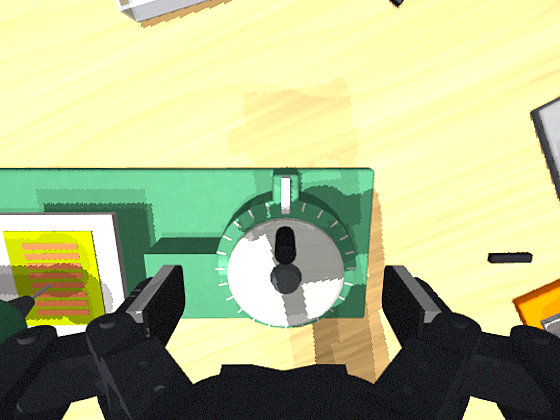

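The fin (286,192), handle (285,243) and hub (286,278) are nearly in one line. Checking in numbers.

Run:
```python
from h import *
c=dict(np.load("w4.npz"));im=c["img"];hsv=cv2.cvtColor(im,cv2.COLOR_RGB2HSV)
def cen(m,z,box):
  x0,x1,y0,y1=box;M=np.zeros(m.shape,np.uint8);M[y0:y1,x0:x1]=m[y0:y1,x0:x1]
  k,_=cv2.findContours(M,0,1);k=max(k,key=cv2.contourArea);P=onplane(c,k[:,0].astype(float),z)[:,:2]*1000
  print(cv2.boundingRect(k));return P.astype(np.float32)
F=cen((hsv[...,1]<50)&(hsv[...,2]>110),.088,(275,297,170,215));f=np.array(cv2.minAreaRect(F)[0]);v=cv2.fitLine(F,2,0,.01,.01).ravel()
v=v*np.sign(v[0]);print("fin",f,np.degrees(np.arctan2(v[1],v[0])))
ys,xs=np.mgrid[215:300,260:315];Q=bydepth(c,np.c_[xs.ravel(),ys.ravel()].astype(float))
h=Q[(Q[:,2]>.135)&(Q[:,2]<.146)][:,:2]*1000;u=Q[(Q[:,2]>.0965)&(Q[:,2]<.105)][:,:2]*1000
h=np.array(cv2.minEnclosingCircle(h.astype(np.float32))[0]);
W=cen(((hsv[...,1]<50)&(hsv[...,2]>50)|(hsv[...,2]<60)),.09,(215,360,205,335))
B=cen(hsv[...,2]<70,.1,(268,304,264,298));hub=np.array(cv2.minAreaRect(B)[0]);print("handle",h,"hub",hub,np.median(u,0),len(u))
ang=lambda a,b:np.degrees(np.arctan2((b-a)[1],(b-a)[0]))
print("hub->fin",ang(hub,f),"hub->handle",ang(hub,h),"handle->fin",ang(h,f),np.linalg.norm(h-hub),np.linalg.norm(f-h))
```

```text
(281, 178, 9, 36)
fin [598.46057129 -54.47331238] -22.47325
(226, 217, 119, 112)
(270, 264, 32, 30)
handle [565.63195801 -40.56568527] hub [526.26782227 -24.3930378 ] [526.45146523 -25.29238476] 673
hub->fin -22.61983958123605 hub->handle -22.33517544891091 handle->fin -22.95962661892123 42.55689966525618 35.653049542520534
```

```bash
python3 -c "
from plant import ctrl
print(ctrl.sign_off())"
```

```text
the job is handed in; nothing more can be done
None
```

I cranked the large handwheel about 175° clockwise until its black handle stood in line with the steel fin (within about 0.5° in the last close-up), released it, left the grey press untouched, and handed the job in at about 8 s.

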